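Unload the forming press

ROBOT

A 6-joint arm with a two-finger parallel gripper is mounted at the origin on the work surface; the furniture and walls round the work are solid. World frame = base frame: x ahead of the robot, y to its left, z up, the work surface at z = 0. Lengths are in m, angles in rad, forces in N, time in s.
With the tool pointing down it reaches from about 0.25 to 0.775 m from the base axis. Payload 4 kg.
Tool frame: the origin (TCP) lies at the very end of the fingers, on their centre line; the grasp point (between the pads) lies tcp_to_grasp behind it (tcp_to_grasp is the distance from the TCP to the grasp point, in m); z points along the fingers, y is the direction in which the jaws open and shut (so a half turn about z gives the same grasp; the last joint's range is limited). The gripper opens to 94 mm and grips with 3 to 60 N. Pads are 16 mm wide; open, the fingers measure 119 mm over their backs; the gripper's body (75 mm by 177 mm) begins 78 mm behind the grasp point.
Start: joints at [-1.294, 0.087, 1.371, -0, 1.684, -0.103], TCP at [0.204, -0.511, 0.206] pointing down, gripper open.
Joint ranges: [-3.1, 3.1], [-0.76, 2.03], [0.27, 2.55], [-1.08, 4.22], [0.17, 2.65], [-2.57, 2.57]. Speed limits (rad/s): [2.79, 2.79, 3.14, 3.14, 3.14, 3.14].

INTERFACE

Orientations are given as [roll, pitch, yaw] about the fixed x, y, z axes, in that order (R = Rz(yaw) Ry(pitch) Rx(roll)).
In Python, from bench import * gives the robot as it stands.
- The arm moves only by the tool play_rows, never from a script. Its argument "rows" is a list of rows, each a list of 3 entries, a list of its own where there are three numbers: the finger opening in cm, from 0 to 9.4, then the shift along the world's x, y, z in cm, then the turn, a rotation vector about the world's x, y, z in rad. A call has 1 to 8 rows; each row is the pose to reach, as a shift and turn from the pose commanded when the call began; what a row does not reach only later rows make up. A row lasts 1/12 s, in which the tool goes at most 41.7 mm and 7.16 degrees, less where a joint would pass 70% of its speed; a pose out of reach is approached as far as the arm can. A call with a gripper value outside its range is refused whole. The fingers move at their own pace and stop on an object; the grip force is fixed at half the most. Time passes only in rows, so rows that repeat a pose let the fingers close. It gives the time, the measured TCP pose, the force and the opening at its end, in the units of the state.
- get_obs(): the state, without advancing time (a new reading comes with each control period).
- snapshot(name): name is "scene" or "side" or "wrist"; returns a dict with "pixels" (420x560x3 uint8, red, green, blue), "fx", "fy", "cx", "cy" (pixels), "dist_coeffs" ([k1, k2, p1, p2, k3] as OpenCV has them; the pictures are not rectified), "rvec" (rotation vector, rad) and "tvec" (3), from world to camera coordinates, as OpenCV has them. Camera axes: x right, y down, z forward; pixel columns grow to the right and rows downward; lengths in m; the calibration is good to about 2 mm. A picture is of the moment at which its call begins. There is no depth.
- close_job(): hands the job in, once; it reports no verdict.
Trained networks look in the newest picture that a camera, given by its name, has taken for a name from the list of things; names that differ only in an ending like _2 or _b are one class to them, and where a whole thing is asked for, a point or a joint stands for the part that bears it (a point fixed in the world has none). Each returns a list of dicts, best first, with "confidence" (0 to 1); they miss things now and then, are a little off and sometimes report something else, mostly with a low value. They report only what shows in the picture. A call takes as long as a camera call.
- silhouettes(camera, label): "mask" (420x560 bool, what is visible of it) and "point" ([row, column] in pixels, amid what is visible of it).
The state is a dict: "time": time; "joint_positions": joint angles; "qvel": joint speeds; "joint_torque": joint torques, N m; "tool_pos": TCP position; "ee_rot": TCP orientation; "wrist_force": force on the tool from outside, world axes, zero at the start; "wrist_torque": the same for the moment, N m; "width": finger opening in m.
Only numpy, scipy, OpenCV 4.12 (cv2) and the standard library are available. Lean on these libraries where they do the work, as an engineer would, in place of code of your own. Each camera call takes 0.05 s, during which the arm holds its last target. There are 200 camera calls.

TASK

Unload the forming press: draw the mould out of the press by its handle, lift the brown shell out of it and set it down - do not drop it - flat and open side up in the free lane of the drying tray. Then slide the empty mould back between the guides under the press until it is fully home against the back stop, and let go. Leave the finished shell, the glue tin, the spool and the mallet alone.

Things in the scene. Friction and masses are not known exactly. Their poses are not given: they have to be found in the camera images.
- press: Fixed dark green bench forming press. Origin on the table midway between its two columns (21 mm thick, at y = +-87 mm). Its x axis runs along the bed; the open mouth is on the -x side. Base plate x -205 to +80, y +-100 mm; its top, 12 mm above the table, is the bed on which the mould slides. In front of the guides (-x) the bed is a flat open apron.
- press_guides (a point): On the bed at the front end of the two guide rails, midway between them. The rails run 90 mm from here towards +x; inner faces at y = +-60 mm; each has a lip reaching in to y = +-52 mm, 10 to 16 mm above the bed. In front of them short flared lead-ins without lips, 18 mm long, opening to about y = +-69 mm. Axes as the press's.
- press_head (a point): Centre of the underside of the plug that hangs under the press head, 50 mm above the bed; plug x +-44, y +-23 mm. Relative to this point: platen underside 21 mm higher (x +-45, y +-56 mm), cross-head x +-30, y +-108 mm from 68 to 104 mm higher, screw with cross bar (along y, +-89 mm) up to 158 mm higher. Axes as the press's.
- back_stop (a point): Centre of the face of the steel back stop at the far end of the guides, 70 mm behind (+x of) the press's origin. With the mould home, the back edge of its carrier plate touches it.
- mould: Loose mould, about 0.65 kg: light wooden block (132 x 92 mm, top at z 40 mm) with a cavity, on an aluminium carrier plate 140 (x) x 116 (y) x 8 mm whose long edges run under the lips of the press guides with 2 mm to spare at each side and above. Origin: centre of the carrier's underside; axes as the press's while in it, handle on the -x side. Fully home, its origin is over the press's.
- mould_handle (a point): Centre of the mould's bail handle: a black sleeve 16 mm thick and 66 mm long, along the mould's y axis, at 120 mm in front of (-x) and 44 mm above the mould's origin; open space under it and on both sides.
- mould_cavity (a point): Centre of the floor of the mould's cavity, 14 mm above the mould's underside. Cavity 113 (x) x 59 (y) x 26 mm deep, open above. In the middle of both long sides the wall is cut right away, 40 mm wide (x +-20 mm), down to the level of the floor, so that fingers can take the shell across its width.
- shell: The formed part: dark brown stiff fibreboard case shell, a rounded tub 110 (x) x 56 (y) x 26 mm (z), wall 3 mm, 0.06 kg, open side up; origin at the centre of its underside. It lies in the mould's cavity, its length along the mould's x, rim level with the top of the block.
- tray: Fixed shallow wooden drying tray 136 (x) x 170 (y) mm with a cork floor at z 4 mm and low edges 10 mm high, 5 mm thick. Origin on the table under its centre. Two lanes along its x, each 126 x 75 mm inside, centred at y = +42.5 mm (taken by the finished shell) and y = -42.5 mm (free), parted by a strip 10 mm wide, 10 mm high.
- free_lane (a point): Centre of the free lane of the tray, on its cork floor (4 mm above the table); axes as the tray's.
- finished_shell: A shell like the first one, made before, lying in the other lane of the tray, length along the lane. Stays where it is. Origin at the centre of its underside.
- glue_tin: Green glue tin with a black lid, 76 mm diameter, 105 mm tall, standing; origin at the centre of its underside. Bystander.
- thread_spool: White spool of rust-red thread, 42 mm tall and about 70 x 43 mm with its loose end, standing; origin at the centre of its underside. Bystander.
- mallet: White-headed mallet with a wooden handle, 90 (x, the head) x 236 (y) x 53 mm, lying; origin at the centre of its underside. Bystander.

How it is judged:
By the outcome, as a careful person would: the job done as asked, in the order asked, and still so for the second after the job is handed in, with the robot touching nothing.
It also fails if it takes over 64 s, if anything falls off the work surface, if the arm or the gripper's body presses on something with over 40 N, if the wrist force passes 120 N, or if a joint passes its speed limit or range.

## Working session

There is one attempt and no reset: what is moved stays moved. The work goes in short steps, Python scripts to look and compute and a tool call to move; the robot and the scene stay as the last step left them, time stands still between calls to the robot, and variables do not carry over. Pictures are saved under pics/ and viewed, about 8 in all and at most 12, crops included, and the job is handed in when it is done.

Besides the shell and the picture viewer there is one more tool, called after "Emit:" as a command line: name --argument value ..., lists and objects as JSON in quotes. play_rows: Moves the arm, as the interface text tells. Its arguments: {"type":"object","properties":{"rows":{"type":"array"}},"required":["rows"]}

```bash
mkdir -p pics; ls; cat > h.py <<'E'
from bench import *
import numpy as np, cv2
def cam(n):
    s=snapshot(n); s['K']=np.array([[s['fx'],0,s['cx']],[0,s['fy'],s['cy']],[0,0,1.]]); s['D']=np.array(s['dist_coeffs'],float)
    s['R']=cv2.Rodrigues(np.array(s['rvec'],float))[0]; s['t']=np.array(s['tvec'],float); return s
def save(s,f): cv2.imwrite('pics/'+f,s['pixels'][:,:,::-1])
def ray(s,rc,z):
    u=cv2.undistortPoints(np.array([[[rc[1],rc[0]]]],float),s['K'],s['D'])[0,0]
    d=s['R'].T@np.array([u[0],u[1],1]); c=-s['R'].T@s['t']; return c+d*(z-c[2])/d[2]
def proj(s,P): return cv2.projectPoints(np.array(P,float).reshape(-1,1,3),np.array(s['rvec'],float),s['t'],s['K'],s['D'])[0][:,0]
E
python3 - <<'E'
from h import *
for n in ['scene','side','wrist']:
    s=cam(n); save(s,n+'0.png'); print(n,'cam at',-s['R'].T@s['t'])
    for l in ['press','mould','mould_handle','shell','tray','finished_shell','glue_tin','thread_spool','mallet']:
        for r in silhouettes(n,l)[:2]:
            m=r['mask']; ys,xs=np.nonzero(m); print(l,round(r['confidence'],2),[int(v) for v in r['point']],m.sum(),xs.min(),xs.max(),ys.min(),ys.max(),ray(s,r['point'],0.02).round(3))
print(get_obs())
E
```

```text
pics
scene cam at [0.16826381 0.47976156 0.67410507]
press 0.66 [163, 294] 8684 230 349 94 241 [ 0.607 -0.202  0.02 ]
press 0.24 [209, 352] 1666 331 369 181 234 [ 0.4   -0.137  0.02 ]
mould 0.9 [182, 296] 1325 264 326 154 203 [ 0.56  -0.143  0.02 ]
mould_handle 0.57 [183, 297] 1403 264 326 153 204 [ 0.556 -0.142  0.02 ]
shell 0.73 [169, 296] 210 284 311 165 176 [ 0.59  -0.187  0.02 ]
tray 0.93 [313, 207] 4056 164 277 270 371 [0.497 0.256 0.02 ]
tray 0.3 [162, 298] 8430 231 349 95 241 [ 0.599 -0.213  0.02 ]
finished_shell 0.93 [326, 235] 2051 207 264 294 355 [0.438 0.246 0.02 ]
finished_shell 0.49 [314, 210] 4074 165 278 270 370 [0.493 0.254 0.02 ]
glue_tin 0.6 [203, 351] 1597 332 368 181 234 [ 0.411 -0.154  0.02 ]
glue_tin 0.59 [326, 235] 2042 207 264 294 355 [0.44  0.246 0.02 ]
thread_spool 0.73 [224, 168] 365 161 180 214 237 [0.721 0.139 0.02 ]
mallet 0.9 [187, 396] 1541 370 412 166 245 [ 0.346 -0.265  0.02 ]
mallet 0.22 [325, 236] 1993 207 263 294 354 [0.437 0.244 0.02 ]
side cam at [ 0.3319951  -0.90092118  0.5098922 ]
press 0.73 [243, 330] 12873 250 402 168 323 [ 0.607 -0.074  0
[... 707 characters left out ...]
4 -0.48261473  0.38573283]
{'time': 1.5, 'joint_positions': array([-1.29409317e+00,  8.72073617e-02,  1.37069600e+00,  1.74695554e-05,
        1.68362020e+00, -1.03088012e-01]), 'qvel': array([ 0.00041178,  0.00029267,  0.00068022,  0.00066548, -0.00036178,
       -0.00011117]), 'joint_torque': array([-4.45578044e-04, -3.40033257e+01, -3.02591550e+01,  7.18645030e-02,
        2.39325373e-02, -2.23922530e-05]), 'tool_pos': array([ 0.20391095, -0.51081867,  0.20550388]), 'ee_rot': array([ 3.14152215e+00, -1.01565982e-05,  3.79793136e-01]), 'wrist_force': array([-0.03666172, -0.55902136, -0.91400344]), 'wrist_torque': array([-0.01591714, -0.04864893, -0.00150996]), 'width': 0.09419320258537758}
```

```bash
python3 - <<'E'
import cv2,numpy as np
a=cv2.imread('pics/scene0.png')[80:390,140:440]; b=cv2.imread('pics/side0.png')[150:360,140:440]
cv2.imwrite('pics/s1.png',cv2.resize(a,None,fx=1.93,fy=1.93,interpolation=3)); cv2.imwrite('pics/d1.png',cv2.resize(b,None,fx=2.6,fy=2.6,interpolation=3))
E
```

```text
(no output)
```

View pics/s1.png

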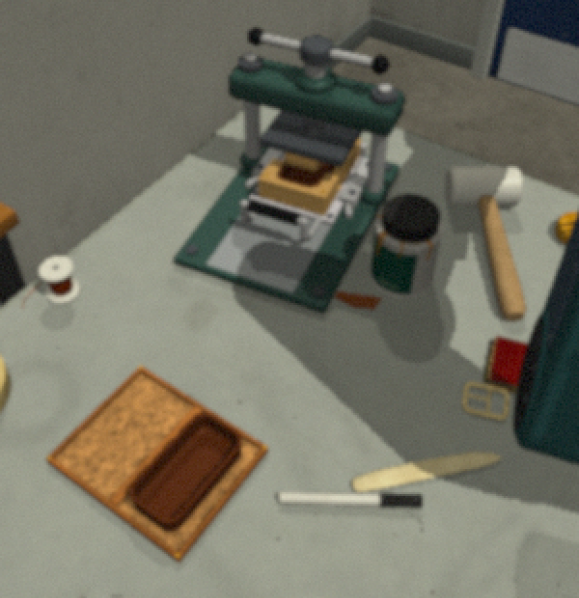

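View pics/d1.png

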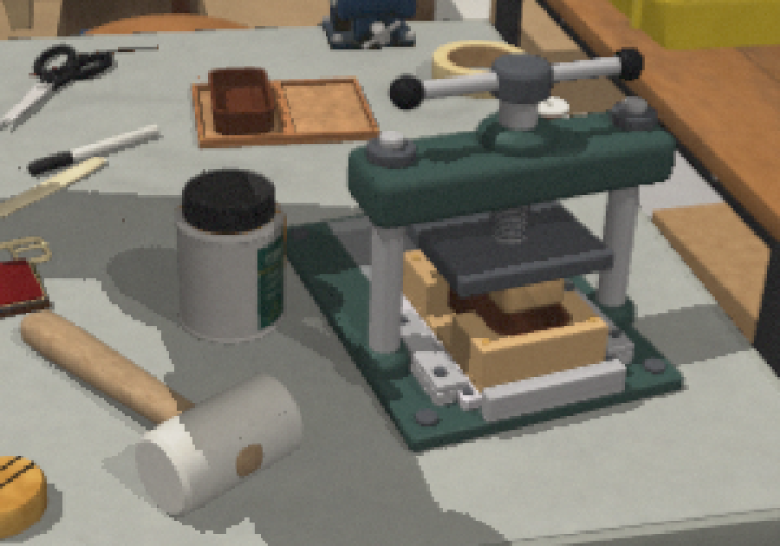

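The scene picture shows the press with its apron facing lower-left (apron corners at crop 177,260 and 325,308), the handle at about (275,212), and the tray with its left lane free. The glue tin stands right beside the apron. The side picture shows the rear base corners at crop (410,445) and (682,382).

```bash
cat > fit.py <<'E'
from h import *
from scipy.optimize import least_squares
def T(p,P):
    P=np.array(P,float); c,s=np.cos(p[2]),np.sin(p[2]); return np.c_[p[0]+c*P[:,0]-s*P[:,1],p[1]+s*P[:,0]+c*P[:,1],P[:,2]]
def fit(obs,p0):
    f=lambda p:np.concatenate([(proj(s,T(p,P))-np.array(px)).ravel() for s,P,px in obs])
    r=least_squares(f,p0,loss='soft_l1'); return r.x,f(r.x).reshape(-1,2)
E
python3 - <<'E'
from fit import *
sc=cam('scene'); sd=cam('side')
S=lambda L:[(140+x/1.93,80+y/1.93) for x,y in L]; D=lambda L:[(140+x/2.6,150+y/2.6) for x,y in L]
for x,y in S([(177,260),(325,308),(398,170)]): print(ray(sc,(y,x),.012).round(3))
for x,y in D([(410,440),(682,380),(288,228)]): print(ray(sd,(y,x),.012).round(3))
h=S([(275,212)])[0]; print('handle',ray(sc,(h[1],h[0]),.056).round(3))
tr=S([(48,458),(140,370),(267,452),(178,558)])
for x,y in tr: print('tray',ray(sc,(y,x),.010).round(3))
for n,s in (('scene',sc),('side',sd)):
  for l,z in (('glue_tin',.05),('finished_shell',.03),('thread_spool',.02),('mallet',.02)):
    r=silhouettes(n,l)[0]; print(n,l,ray(s,r['point'],z).round(3))
E
```

```text
[0.629 0.029 0.012]
[ 0.441 -0.008  0.012]
[ 0.489 -0.273  0.012]
[ 0.49  -0.29   0.012]
[ 0.683 -0.258  0.012]
[ 0.452 -0.013  0.012]
handle [ 0.552 -0.07   0.056]
tray [0.564 0.303 0.01 ]
tray [0.559 0.175 0.01 ]
tray [0.392 0.177 0.01 ]
tray [0.397 0.306 0.01 ]
scene glue_tin [ 0.398 -0.117  0.05 ]
scene finished_shell [0.437 0.247 0.03 ]
scene thread_spool [0.723 0.141 0.02 ]
scene mallet [ 0.346 -0.275  0.02 ]
side glue_tin [ 0.398 -0.111  0.05 ]
side finished_shell [0.438 0.23  0.03 ]
side thread_spool [0.738 0.181 0.02 ]
side mallet [ 0.357 -0.262  0.02 ]
```

```bash
python3 - <<'E'
from fit import *
import bench; print([k for k in dir(bench) if not k.startswith('_')], getattr(bench,'tcp_to_grasp',None))
sc=cam('scene'); sd=cam('side')
S=lambda L:[(140+x/1.93,80+y/1.93) for x,y in L]; D=lambda L:[(140+x/2.6,150+y/2.6) for x,y in L]
z=.012
p,r=fit([(sc,[(-.205,.1,z),(-.205,-.1,z),(.08,-.1,z),(-.12,0,.056)],S([(177,260),(325,306),(398,168),(275,211)])),
 (sd,[(.08,-.1,z),(.08,.1,z),(-.205,-.1,z)],D([(410,440),(682,380),(288,228)]))],[.55,-.19,-1.37]); print('press',p.round(4),r.round(1).tolist())
q,r=fit([(sc,[(.068,-.085,.01),(-.068,-.085,.01),(-.068,.085,.01),(.068,.085,.01)],S([(48,458),(140,370),(267,452),(178,558)]))],[.478,.24,1.57]); print('tray',q.round(4),r.round(1).tolist())
print('handle',T(p,[(-.12,0,.056)]).round(4),'lane',T(q,[(0,-.0425,.004)]).round(4), 'px dir',np.cos(p[2]),np.sin(p[2]))
E
```

```text
['IKError', 'close_job', 'get_obs', 'silhouettes', 'snapshot', 'tcp_to_grasp'] 0.0188
press [ 0.5746 -0.1933 -1.4001] [[-2.1, -2.3], [-0.0, 1.0], [2.6, -2.4], [0.7, -1.1], [-0.1, -0.4], [1.2, -1.2], [-5.2, -0.7]]
tray [0.4789 0.2392 1.5482] [[-1.5, 0.4], [0.6, -2.4], [1.1, -1.8], [-0.3, 1.9]]
handle [[ 0.5542 -0.075   0.056 ]] lane [[0.5214 0.2383 0.004 ]] px dir 0.16987325345431775 -0.9854659191270113
```

Emit:
play_rows --rows '[[9.4, [13, 47, 5], [0, 0, -0.2]], [9.4, [13, 47, 5], [0, 0, -0.2]], [9.4, [13, 47, 5], [0, 0, -0.2]], [9.4, [13, 47, 5], [0, 0, -0.2]], [9.4, [13, 47, 5], [0, 0, -0.2]], [9.4, [13, 47, 5], [0, 0, -0.2]], [9.4, [13, 47, 5], [0, 0, -0.2]], [9.4, [13, 47, 5], [0, 0, -0.2]]]'

```text
time: 2.77
tool_pos: [0.2922, -0.1894, 0.2399]
ee_rot: [3.141, -0.001, 0.179]
wrist_force: [0.8, 0.2, 0.3]
width: 0.0939
```

Emit:
play_rows --rows '[[9.4, [4, 16, 1], [0, 0, 0]], [9.4, [4, 16, 1], [0, 0, 0]], [9.4, [4, 16, 1], [0, 0, 0]], [9.4, [24, 19, 1], [0, 0, 0]], [9.4, [24, 19, 1], [0, 0, 0]], [9.4, [24, 19, 1], [0, 0, 0]], [9.4, [24, 19, 1], [0, 0, 0]], [9.4, [24, 19, 1], [0, 0, 0]]]'

```text
time: 3.43
tool_pos: [0.5222, -0.0038, 0.2494]
ee_rot: [3.141, -0.001, 0.181]
wrist_force: [0.1, -0.6, 1.1]
width: 0.0939
```

```bash
python3 - <<'E'
from fit import *
o=get_obs(); print(o['tool_pos'],o['ee_rot'])
w=cam('wrist'); cv2.imwrite('pics/w1.png',cv2.resize(w['pixels'][:,:,::-1],(784,588))); print(-w['R'].T@w['t'])
for l in ['mould_handle','mould','shell','press']:
    for r in silhouettes('wrist',l)[:2]:
        m=r['mask']; ys,xs=np.nonzero(m); print(l,round(r['confidence'],2),[int(v) for v in r['point']],m.sum(),xs.min(),xs.max(),ys.min(),ys.max(),ray(w,r['point'],0.056).round(3))
E
```

```text
[ 0.5221784  -0.00375822  0.24944383] [ 3.14113394e+00 -5.38039365e-04  1.80808499e-01]
[0.59652102 0.00987548 0.4297103 ]
mould_handle 0.63 [158, 390] 4679 338 434 113 210 [ 0.571 -0.117  0.056]
mould_handle 0.18 [1, 191] 54 181 199 0 3 [0.685 0.115 0.056]
mould 0.73 [314, 452] 853 326 468 290 376 [ 0.398 -0.244  0.056]
mould 0.68 [159, 390] 4846 338 435 113 210 [ 0.57  -0.117  0.056]
shell 0.73 [166, 416] 1181 401 433 141 193 [ 0.568 -0.147  0.056]
press 0.8 [162, 456] 48712 273 559 45 301 [ 0.58  -0.188  0.056]
```

View pics/w1.png

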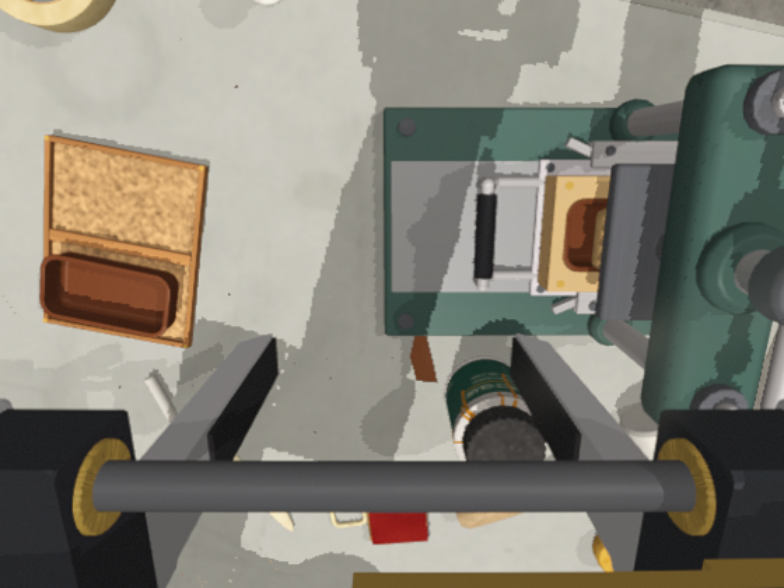

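The wrist view shows the sleeve at (485,236), the apron front corners at (386,108) and (386,334), and the tray at left with its upper lane free.

```bash
python3 - <<'E'
from fit import *
w=cam('wrist')
A=lambda L:[(x/1.4,y/1.4) for x,y in L]
p,r=fit([(w,[(-.205,.1,.012),(-.205,-.1,.012),(-.12,0,.056)],A([(386,108),(386,334),(485,236)]))],[.57,-.19,-1.4]); print('press',p.round(4),r.round(1).tolist())
h=A([(485,236),(486,193),(484,279)]); H=[ray(w,(y,x),.056) for x,y in h]; print('handle',np.round(H,4), 'ang',np.arctan2(*(H[1]-H[2])[[1,0]]))
q,r=fit([(w,[(.068,-.085,.01),(-.068,-.085,.01),(-.068,.085,.01),(.068,.085,.01)],A([(46,135),(207,163),(190,346),(42,320)]))],[.478,.24,1.57]); print('tray',q.round(4),r.round(1).tolist())
print('lane',T(q,[(0,-.0425,.004)]).round(4))
g=silhouettes('wrist','glue_tin'); print([ray(w,x['point'],.105) for x in g[:1]])
E
```

```text
press [ 0.5711 -0.1968 -1.3937] [[-0.8, -1.4], [-0.5, 1.2], [5.5, 0.3]]
handle [[ 0.5492 -0.0727  0.056 ]
 [ 0.5816 -0.0659  0.056 ]
 [ 0.5152 -0.0799  0.056 ]] ang 0.2072734743175837
tray [0.4777 0.2328 1.5554] [[-0.3, -2.3], [-0.3, 0.4], [-0.2, 0.7], [1.6, 0.1]]
lane [[0.5202 0.2321 0.004 ]]
[array([ 0.42401451, -0.09457207,  0.105     ])]
```

Emit:
play_rows --rows '[[4.6, [2.3, -4.9, -11.4], [-0.255, -0.049, 0.01]], [4.6, [2.3, -4.9, -11.4], [-0.255, -0.049, 0.01]], [4.6, [2.3, -4.9, -11.4], [-0.255, -0.049, 0.01]], [4.6, [2.3, -4.9, -11.4], [-0.255, -0.049, 0.01]], [4.6, [2.3, -4.9, -11.4], [-0.255, -0.049, 0.01]]]'

```text
time: 4.2
tool_pos: [0.541, -0.0546, 0.1344]
ee_rot: [2.883, 0.003, 0.188]
wrist_force: [0.3, -0.9, 0.8]
width: 0.0643
```

```bash
python3 - <<'E'
from fit import *
o=get_obs(); print(o['tool_pos'],o['ee_rot'],o['width'])
w=cam('wrist'); cv2.imwrite('pics/w2.png',w['pixels'][:,:,::-1])
R=cv2.Rodrigues(w['rvec'])[0]
from scipy.spatial.transform import Rotation as Ro
Rt=Ro.from_euler('xyz',o['ee_rot']).as_matrix(); print('tool z',Rt[:,2],'y',Rt[:,1])
print(proj(w,[[.549,-.073,.056],o['tool_pos']]))
E
```

```text
[ 0.54104279 -0.05458879  0.13437477] [2.88331856e+00 2.50009945e-03 1.88243694e-01] 0.06426525264704207
tool z [ 0.04542182 -0.2513526  -0.96682921] y [ 0.18155437 -0.94963308  0.25541147]
[[279.38778548 206.3101431 ]
 [280.61960394 251.65981739]]
```

View pics/w2.png

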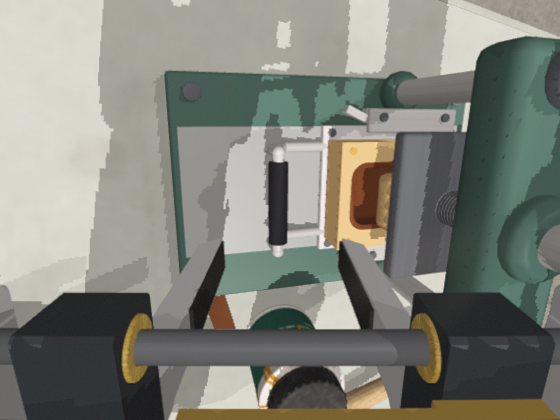

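The sleeve is at (278,204), where I predicted (279,206), and square to the jaws. I'm going down.

Emit:
play_rows --rows '[[4.6, [0.3, -0.8, -3.2], [0, 0, 0]], [4.6, [0.5, -1.5, -6.2], [0, 0, 0]], [4.6, [0.8, -2.4, -9.6], [0, 0, 0]], [4.6, [0.8, -2.4, -9.6], [0, 0, 0]], [0.5, [0.8, -2.4, -9.6], [0, 0, 0]], [0.5, [0.8, -2.4, -9.6], [0, 0, 0]], [0.5, [0.8, -2.4, -9.6], [0, 0, 0]], [0.5, [0.8, -2.4, -9.6], [0, 0, 0]]]'

```text
time: 4.92
tool_pos: [0.5537, -0.0778, 0.043]
ee_rot: [2.881, -0.007, 0.19]
wrist_force: [-1.2, 6.3, 2.2]
width: 0.023
```

Emit:
play_rows --rows '[[0.5, [0, 0, 0], [0, 0, 0]], [0.5, [0, 0, 0], [0, 0, 0]], [0.5, [0, 0, 0], [0, 0, 0]], [0.5, [0, 0, 0], [0, 0, 0]]]'

```text
time: 5.25
tool_pos: [0.5529, -0.0771, 0.0416]
ee_rot: [2.882, -0.005, 0.191]
wrist_force: [-0.7, 4.6, 7.1]
width: 0.0153
```

Emit:
play_rows --rows '[[0.5, [0, 0, 0.3], [0, 0, 0]], [0.5, [-0.2, 1, 0.3], [0, 0, 0]], [0.5, [-0.4, 2, 0.3], [0, 0, 0]], [0.5, [-0.6, 3, 0.3], [0, 0, 0]], [0.5, [-0.8, 4, 0.3], [0, 0, 0]], [0.5, [-1.0, 5, 0.3], [0, 0, 0]], [0.5, [-1.1, 6, 0.3], [0, 0, 0]], [0.5, [-1.1, 6, 0.3], [0, 0, 0]]]'

```text
time: 5.92
tool_pos: [0.5397, -0.0149, 0.0419]
ee_rot: [2.885, -0.0, 0.192]
wrist_force: [-1.5, 3.5, -1.0]
width: 0.0153
```

Emit:
play_rows --rows '[[0.5, [-0.2, 1, 0], [0, 0, 0]], [0.5, [-0.4, 2, 0], [0, 0, 0]], [0.5, [-0.6, 3, 0], [0, 0, 0]], [0.5, [-0.8, 4, 0], [0, 0, 0]], [0.5, [-1.0, 5.1, 0], [0, 0, 0]], [0.5, [-1.0, 5.1, 0], [0, 0, 0]], [0.5, [-1.0, 5.1, 0], [0, 0, 0]]]'

```text
time: 6.5
tool_pos: [0.5302, 0.0348, 0.0423]
ee_rot: [2.884, -0.001, 0.191]
wrist_force: [-0.2, 2.3, -2.9]
width: 0.0152
```

```bash
python3 - <<'E'
from fit import *
o=get_obs(); print(o['tool_pos'],o['ee_rot'],o['width'],o['wrist_force'])
for n in ('scene','side'):
    s=cam(n)
    for l in ('mould','shell'):
        for r in silhouettes(n,l)[:1]: print(n,l,round(r['confidence'],2),r['mask'].sum(),ray(s,r['point'],0.052).round(3))
E
```

```text
[0.53023769 0.03483798 0.04226824] [ 2.88417964e+00 -1.47305419e-03  1.91470243e-01] 0.0151859137436723 [-0.20451456  2.26589515 -2.9318901 ]
scene mould 0.97 1395 [ 0.507 -0.033  0.052]
scene shell 0.79 695 [ 0.546 -0.086  0.052]
side mould 0.57 878 [ 0.49  -0.134  0.052]
side shell 0.59 14130 [ 0.578 -0.162  0.052]
```

Emit:
play_rows --rows '[[4.6, [0, 0, 0], [0, 0, 0]], [4.6, [0, 0, 0], [0, 0, 0]], [4.6, [0, 0, 0], [0, 0, 0]], [4.6, [-0.2, 1.0, 4], [0, 0, 0]], [4.6, [-0.4, 2, 8], [0, 0, 0]], [4.6, [-0.5, 3, 12], [0, 0, 0]], [7.6, [-0.5, 3, 16], [0, 0, 0]], [7.6, [-0.5, 3, 18], [0, 0, 0]]]'

```text
time: 7.47
tool_pos: [0.5276, 0.0629, 0.2295]
ee_rot: [2.88, -0.012, 0.19]
wrist_force: [-0.1, 0.6, 0.9]
width: 0.056
```

```bash
python3 - <<'E'
from scipy.spatial.transform import Rotation as R
from bench import get_obs
a=R.from_euler('xyz',get_obs()['ee_rot']); b=R.from_euler('xyz',[3.14159,0,.19+1.5708])
print((b*a.inv()).as_rotvec(), get_obs()['tool_pos'])
E
```

```text
[0.15234738 0.24763618 1.56221954] [0.52756257 0.062921   0.22949139]
```

Emit:
play_rows --rows '[[7.6, [0, 0, 0], [0.152, 0.248, 1.562]], [7.6, [0, 0, 0], [0.152, 0.248, 1.562]], [7.6, [0, 0, 0], [0.152, 0.248, 1.562]], [7.6, [0, 0, 0], [0.152, 0.248, 1.562]], [7.6, [0, 0, 0], [0.152, 0.248, 1.562]], [7.6, [0, 0, 0], [0.152, 0.248, 1.562]], [7.6, [0, 0, 0], [0.152, 0.248, 1.562]], [7.6, [0, 0, 0], [0.152, 0.248, 1.562]]]'

```text
time: 8.13
tool_pos: [0.5256, 0.0621, 0.2233]
ee_rot: [3.047, 0.057, 1.186]
wrist_force: [-0.2, -0.3, 0.6]
width: 0.0761
```

```bash
python3 - <<'E'
from scipy.spatial.transform import Rotation as R
from bench import get_obs
a=R.from_euler('xyz',get_obs()['ee_rot']); b=R.from_euler('xyz',[3.14159,0,.19+1.5708])
print((b*a.inv()).as_rotvec(), get_obs()['tool_pos'])
E
```

```text
[0.06681203 0.08999495 0.57180208] [0.52564651 0.0621279  0.22325967]
```

Emit:
play_rows --rows '[[7.6, [0.5, -3, 0], [0.067, 0.09, 0.572]], [7.6, [1, -6, -1], [0.067, 0.09, 0.572]], [7.6, [1.5, -9, -2], [0.067, 0.09, 0.572]], [7.6, [2, -11, -3], [0.067, 0.09, 0.572]], [7.6, [2, -11, -3], [0.067, 0.09, 0.572]], [7.6, [2, -11, -3], [0.067, 0.09, 0.572]], [7.6, [2, -11, -3], [0.067, 0.09, 0.572]]]'

```text
time: 8.72
tool_pos: [0.5457, -0.048, 0.1927]
ee_rot: [-3.141, 0.001, 1.752]
wrist_force: [0.1, 0.8, 0.8]
width: 0.0759
```

```bash
python3 - <<'E'
from fit import *
o=get_obs(); print(o['tool_pos'],o['ee_rot'],o['width'])
w=cam('wrist'); cv2.imwrite('pics/w3.png',cv2.resize(w['pixels'][:,:,::-1],(784,588)))
for l in ('mould','shell'):
    for r in silhouettes('wrist',l)[:1]:
        m=r['mask']; print(l,round(r['confidence'],2),m.sum(),r['point'],ray(w,r['point'],0.052).round(3),cv2.minAreaRect(np.argwhere(m)[:,::-1].astype(np.float32)))
print('tcp px',proj(w,[o['tool_pos'],[.552,-.078,.052]]))
E
```

```text
[ 0.54570724 -0.04797247  0.19266047] [-3.14067511e+00  9.90149447e-04  1.75168048e+00] 0.07593715839832148
mould 0.98 10779 [172.9, 285.9] [ 0.545 -0.026  0.052] ((282.0, 191.0), (198.0, 112.0), 90.0)
shell 0.9 6286 [224.4, 282.6] [ 0.551 -0.077  0.052] ((281.5, 226.0), (108.0, 61.0), 90.0)
tcp px [[282.88153858 253.18295949]
 [283.12787647 225.63008636]]
```

View pics/w3.png

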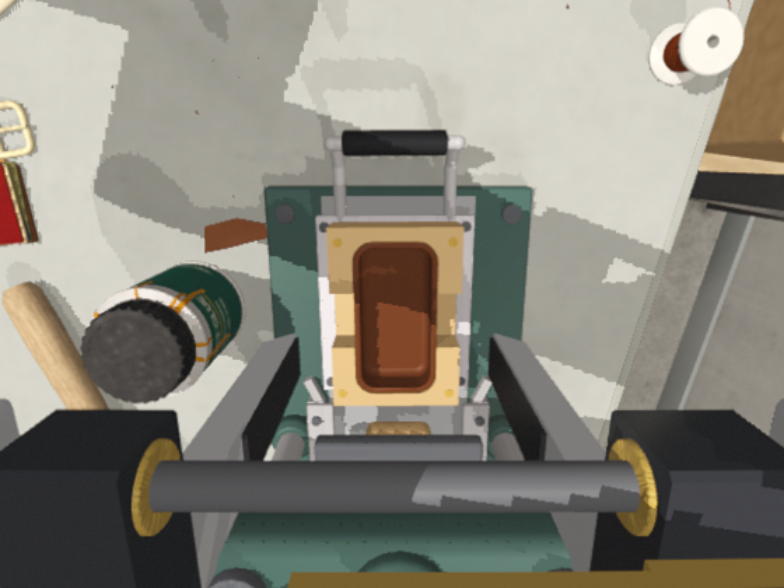

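The wrist view shows the mould drawn clear onto the apron, with the shell in the cavity centred at (396,316) and in line with the jaws. Both position estimates put it at (0.551,-0.077).

Emit:
play_rows --rows '[[7.6, [0.5, -2.9, -2], [0, 0, 0.01]], [7.6, [0.5, -2.9, -6], [0, 0, 0.01]], [7.6, [0.5, -2.9, -10], [0, 0, 0.01]], [7.6, [0.5, -2.9, -13], [0, 0, 0.01]], [7.6, [0.5, -2.9, -14.5], [0, 0, 0.01]], [7.6, [0.5, -2.9, -15.6], [0, 0, 0.01]], [7.6, [0.5, -2.9, -15.6], [0, 0, 0.01]], [7.6, [0.5, -2.9, -15.6], [0, 0, 0.01]]]'

```text
time: 9.53
tool_pos: [0.551, -0.0757, 0.0372]
ee_rot: [-3.141, 0.001, 1.766]
wrist_force: [-0.5, 0.0, -0.1]
width: 0.0759
```

Emit:
play_rows --rows '[[5.2, [0, 0, 0], [0, 0, 0]], [5.2, [0, 0, 0], [0, 0, 0]], [5.2, [0, 0, 0], [0, 0, 0]], [5.2, [0, 0, 0], [0, 0, 0]], [5.2, [0, 0, 0], [0, 0, 0]]]'

```text
time: 9.95
tool_pos: [0.5515, -0.0763, 0.038]
ee_rot: [3.14, 0.001, 1.766]
wrist_force: [-0.4, -0.4, 5.3]
width: 0.0555
```

Emit:
play_rows --rows '[[5.2, [0, 0, 1], [0, 0, 0]], [5.2, [0, 0, 2], [0, 0, 0]], [5.2, [0, 0, 4], [0, 0, 0]], [5.2, [0, 0, 7], [0, 0, 0]], [5.2, [0, 0, 10], [0, 0, 0]], [5.2, [0, 2, 12], [0, 0, 0]], [5.2, [0, 4, 12], [0, 0, 0]], [5.2, [0, 4, 12], [0, 0, 0]]]'

```text
time: 10.62
tool_pos: [0.5516, -0.0337, 0.1598]
ee_rot: [3.138, 0.0, 1.768]
wrist_force: [-0.2, -0.9, -0.8]
width: 0.0558
```

```bash
python3 - <<'E'
from fit import *
o=get_obs(); print(o['tool_pos'],o['ee_rot'],o['width'],o['wrist_force'])
w=cam('wrist'); cv2.imwrite('pics/w4.png',w['pixels'][:,:,::-1])
for l in ('tray','shell'):
    for r in silhouettes('wrist',l)[:2]:
        m=r['mask']; print(l,round(r['confidence'],2),m.sum(),r['point'],cv2.minAreaRect(np.argwhere(m)[:,::-1].astype(np.float32)))
print('shell rim centre expected px',proj(w,[o['tool_pos']+[0,0,.0145]]))
E
```

```text
[ 0.55155894 -0.03372754  0.15979865] [3.13778622e+00 1.49036262e-04 1.76830033e+00] 0.05576248435859015 [-0.22270437 -0.94409094 -0.82136625]
shell 0.96 17946 [245.1, 283.6] ((282.0, 246.0), (166.0, 116.0), 90.0)
shell rim centre expected px [[283.08122679 264.08714737]]
```

Emit:
play_rows --rows '[[5.2, [-0.5, 3, 1], [0, 0, -0.1]], [5.2, [-1, 7, 2], [0, 0, -0.21]], [5.2, [-2, 11, 3], [0, 0, -0.21]], [5.2, [-3, 14, 4], [0, 0, -0.21]], [5.2, [-3, 14, 4], [0, 0, -0.21]], [5.2, [-3, 14, 4], [0, 0, -0.21]]]'

```text
time: 11.27
tool_pos: [0.5203, 0.1043, 0.1964]
ee_rot: [-3.14, 0.001, 1.558]
wrist_force: [-0.3, -0.4, 0.4]
width: 0.0557
```

```bash
python3 - <<'E'
from fit import *
o=get_obs(); print(o['tool_pos'],o['ee_rot'],o['width'])
w=cam('wrist'); im=cv2.resize(w['pixels'][:,:,::-1],(784,588)); cv2.imwrite('pics/w5.png',im)
print((proj(w,T([.521,.235,1.552],[(.068,-.085,.01),(-.068,-.085,.01),(-.068,.085,.01),(.068,.085,.01)])-[.0425,0,0])*1.4).round())
E
```

```text
[0.52025353 0.10429624 0.19643165] [-3.14043426e+00  9.76260496e-04  1.55782901e+00] 0.05572486682662336
[[458. -28.]
 [450. 179.]
 [223. 177.]
 [206. -28.]]
```

View pics/w5.png

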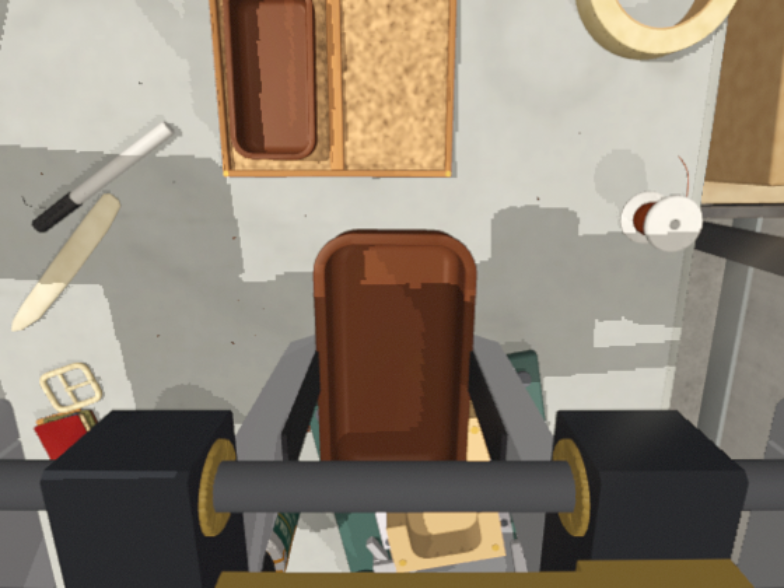

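Emit:
play_rows --rows '[[5.2, [0.1, 4, 0], [0, 0, 0]], [5.2, [0.1, 8, -2], [0, 0, 0]], [5.2, [0.1, 11.5, -5], [0, 0, 0]], [5.2, [0.1, 13.2, -8], [0, 0, 0]], [5.2, [0.1, 13.2, -11], [0, 0, 0]], [5.2, [0.1, 13.2, -13], [0, 0, 0]], [5.2, [0.1, 13.2, -14], [0, 0, 0]], [5.2, [0.1, 13.2, -14], [0, 0, 0]]]'

```text
time: 11.98
tool_pos: [0.5196, 0.2334, 0.0521]
ee_rot: [-3.133, 0.003, 1.553]
wrist_force: [-0.5, -0.6, -1.2]
width: 0.0559
```

Emit:
play_rows --rows '[[5.2, [0.1, 0.1, 0], [0, 0, 0]], [5.2, [0.1, 0.1, -1], [0, 0, 0]], [5.2, [0.1, 0.1, -2], [0, 0, 0]], [5.2, [0.1, 0.1, -2.6], [0, 0, 0]], [5.2, [0.1, 0.1, -3.1], [0, 0, 0]], [5.2, [0.1, 0.1, -3.3], [0, 0, 0]], [5.2, [0.1, 0.1, -3.3], [0, 0, 0]], [5.2, [0.1, 0.1, -3.3], [0, 0, 0]]]'

```text
time: 12.65
tool_pos: [0.5225, 0.237, 0.0234]
ee_rot: [-3.14, 0.0, 1.556]
wrist_force: [-0.4, 0.5, 0.9]
width: 0.0557
```

Emit:
play_rows --rows '[[5.2, [0, 0, -0.2], [0, 0, 0]], [5.2, [0, 0, -0.4], [0, 0, 0]], [5.2, [0, 0, -0.6], [0, 0, 0]], [5.2, [0, 0, -0.7], [0, 0, 0]], [5.2, [0, 0, -0.7], [0, 0, 0]]]'

```text
time: 13.07
tool_pos: [0.5223, 0.2368, 0.0161]
ee_rot: [-3.14, 0.0, 1.556]
wrist_force: [0.7, -0.1, -1.7]
width: 0.056
```

Emit:
play_rows --rows '[[5.2, [0, 0, -0.1], [0, 0, 0]], [5.2, [0, 0, -0.1], [0, 0, 0]], [5.2, [0, 0, -0.1], [0, 0, 0]]]'

```text
time: 13.32
tool_pos: [0.5226, 0.237, 0.0159]
ee_rot: [-3.141, -0.0, 1.556]
wrist_force: [-1.6, 0.7, 3.3]
width: 0.0554
```

Emit:
play_rows --rows '[[6.0, [0, 0, 0], [0, 0, 0]], [6.4, [0, 0, 0], [0, 0, 0]], [6.6, [0, 0, 0], [0, 0, 0]], [6.6, [0, 0, 0], [0, 0, 0]], [6.6, [0, 0, 1], [0, 0, 0]], [6.6, [0, 0, 3], [0, 0, 0]], [6.6, [0, 0, 6], [0, 0, 0]], [6.6, [0, 0, 10], [0, 0, 0]]]'

```text
time: 13.98
tool_pos: [0.5204, 0.2361, 0.1138]
ee_rot: [-3.134, 0.002, 1.556]
wrist_force: [0.6, -0.1, -0.8]
width: 0.0663
```

```bash
python3 - <<'E'
from fit import *
o=get_obs(); print(o['tool_pos'],o['ee_rot'],o['width'],o['wrist_force'])
w=cam('wrist'); sc=cam('scene')
a=w['pixels'][:,:,::-1]; b=sc['pixels'][:,:,::-1]
cv2.imwrite('pics/m6.png',np.hstack([cv2.resize(a[100:420,80:480],(400,320)),cv2.resize(b[80:400,140:460],(400,400))[:320]] ) if 0 else np.hstack([cv2.resize(a,(400,300)),cv2.resize(b[90:390,140:440],(400,400))[100:400]]))
for r in silhouettes('scene','shell')[:3]: print(round(r['confidence'],2),r['mask'].sum(),ray(sc,r['point'],.03))
E
```

```text
[0.52035393 0.23610675 0.11376281] [-3.13393169e+00  2.34313222e-03  1.55559298e+00] 0.06634671346797195 [ 0.5502412  -0.09418469 -0.76834809]
0.7 1803 [0.51689353 0.24247444 0.03      ]
```

View pics/m6.png

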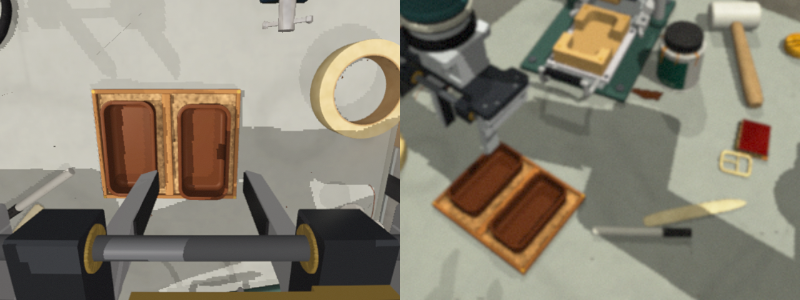

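Both shells lie in their lanes, and the mould stands empty on the apron. I'm going back to the handle.

Emit:
play_rows --rows '[[5.0, [0, 0, 4], [0, 0, 0]], [5.0, [0, -2, 8], [0, 0, -0.1]], [5.0, [0, -5, 13], [0, 0, -0.22]], [5.0, [0, -8, 14], [0, 0, -0.35]], [5.0, [0, -12, 14], [0, 0, -0.47]], [5.0, [0, -16, 14], [0, 0, -0.6]], [5.0, [0, -18, 14], [0, 0, -0.72]], [5.0, [0, -18, 14], [0, 0, -0.84]]]'

```text
time: 14.8
tool_pos: [0.522, 0.0524, 0.2545]
ee_rot: [-3.141, 0.003, 0.703]
wrist_force: [-0.2, 0.6, -0.8]
width: 0.0499
```

Emit:
play_rows --rows '[[5.0, [0, 0, 0], [0, 0, -0.12]], [5.0, [0, 0, 0], [0, 0, -0.24]], [5.0, [0, 0, 0], [0, 0, -0.36]], [5.0, [0, 0, 0], [0, 0, -0.48]], [5.0, [0, 0, 0], [0, 0, -0.53]], [5.0, [0, 0, 0], [0, 0, -0.53]], [5.0, [0, 0, 0], [0, 0, -0.53]]]'

```text
time: 15.38
tool_pos: [0.522, 0.0569, 0.2544]
ee_rot: [-3.14, 0.002, 0.187]
wrist_force: [-1.2, 0.1, -0.1]
width: 0.0499
```

```bash
python3 - <<'E'
from fit import *
o=get_obs(); print(o['tool_pos'],o['ee_rot'],o['width'],o['wrist_force'])
w=cam('wrist'); cv2.imwrite('pics/w7.png',cv2.resize(w['pixels'][:,:,::-1],(784,588)))
print(proj(w,[[.5293,.0396,.056]])*1.4)
E
```

```text
[0.52204637 0.05686897 0.25440292] [-3.13989437e+00  1.94089510e-03  1.87143745e-01] 0.04992082103852868 [-1.20517243  0.10297227 -0.13196987]
[[416.79000646 250.48237669]]
```

View pics/w7.png

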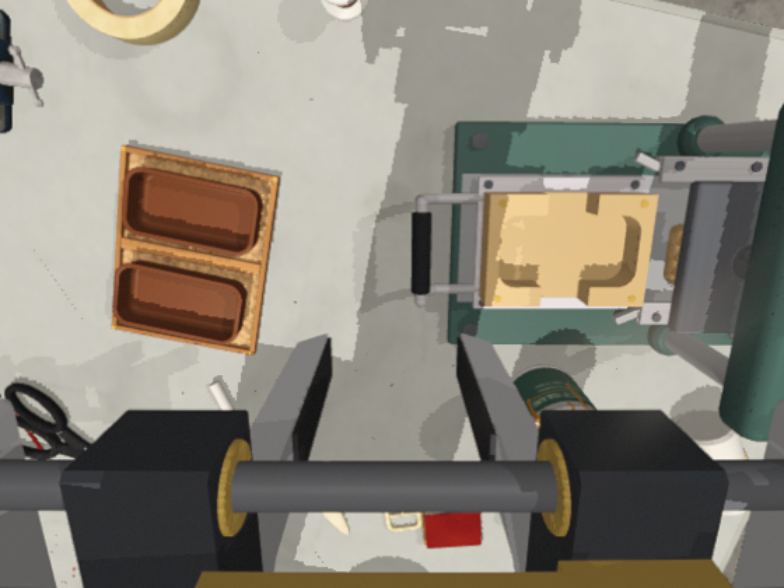

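```bash
python3 - <<'E'
from fit import *
w=cam('wrist')
g=lambda x,y,z: ray(w,(y/1.4,x/1.4),z)
def ang(a,b): d=a-b; return np.arctan2(d[1],d[0])
print('press front',g(457,122,.012),g(449,343,.012),ang(g(457,122,.012),g(449,343,.012)))
print('sleeve',g(422,252,.056),ang(g(422,212,.056),g(421,293,.056)))
print('block front',ang(g(487,193,.052),g(482,306,.052)),'block side',ang(g(658,194,.052),g(487,193,.052)),ang(g(640,307,.052),g(482,306,.052)))
# shell in tray: rim corners
print('rims', [g(*c,.03).round(3) for c in [(128,168),(262,195),(255,255),(122,232)]],'tray',[g(*c,.01).round(3) for c in [(122,147),(280,176),(256,353),(113,328)]])
E
```

```text
press front [0.63463534 0.02464087 0.012     ] [ 0.44052304 -0.01146408  0.012     ] 0.18389878502101276
sleeve [0.52899592 0.03525334 0.056     ] 0.19064186969842584
block front 0.19366268989127255 block side -1.3865990865265245 -1.3898241315928461
rims [array([0.548, 0.285, 0.03 ]), array([0.547, 0.173, 0.03 ]), array([0.495, 0.173, 0.03 ]), array([0.494, 0.287, 0.03 ])] tray [array([0.562, 0.301, 0.01 ]), array([0.563, 0.165, 0.01 ]), array([0.395, 0.167, 0.01 ]), array([0.395, 0.303, 0.01 ])]
```

Emit:
play_rows --rows '[[4.6, [0.3, -0.1, -4], [-0.12, -0.02, 0]], [4.6, [0.3, -0.1, -8], [-0.255, -0.049, 0]], [4.6, [0.3, -0.1, -12], [-0.255, -0.049, 0]], [4.6, [0.3, -0.1, -12], [-0.255, -0.049, 0]], [4.6, [0.5, -0.9, -15], [-0.255, -0.049, 0]], [4.6, [0.7, -1.8, -18.5], [-0.255, -0.049, 0]], [4.6, [0.8, -2.6, -21.3], [-0.255, -0.049, 0]], [4.6, [0.8, -2.6, -21.3], [-0.255, -0.049, 0]]]'

```text
time: 16.15
tool_pos: [0.5275, 0.0289, 0.0385]
ee_rot: [2.884, 0.008, 0.184]
wrist_force: [-0.6, -0.5, -0.2]
width: 0.046
```

Emit:
play_rows --rows '[[0.5, [0, 0, 0], [0, 0, 0]], [0.5, [0, 0, 0], [0, 0, 0]], [0.5, [0, 0, 0], [0, 0, 0]], [0.5, [0, 0, 0], [0, 0, 0]], [0.5, [0, 0, 0], [0, 0, 0]], [0.5, [0, 0, 0], [0, 0, 0]], [0.5, [0, 0, 0], [0, 0, 0]]]'

```text
time: 16.73
tool_pos: [0.5319, 0.032, 0.0444]
ee_rot: [2.884, -0.005, 0.187]
wrist_force: [0.2, 4.5, 5.4]
width: 0.0147
```

Emit:
play_rows --rows '[[0.5, [0, 0, 0.3], [0, 0, 0]], [0.5, [0.2, -1, 0.3], [0, 0, 0]], [0.5, [0.4, -2, 0.3], [0, 0, 0]], [0.5, [0.6, -3, 0.3], [0, 0, 0]], [0.5, [0.8, -4, 0.3], [0, 0, 0]], [0.5, [1.0, -5, 0.3], [0, 0, 0]], [0.5, [1.0, -5, 0.3], [0, 0, 0]], [0.5, [1.0, -5, 0.3], [0, 0, 0]]]'

```text
time: 17.4
tool_pos: [0.54, -0.0213, 0.0448]
ee_rot: [2.881, 0.001, 0.184]
wrist_force: [2.7, -1.9, -4.4]
width: 0.0152
```

Emit:
play_rows --rows '[[0.5, [0.2, -1, 0], [0, 0, 0]], [0.5, [0.4, -2, 0], [0, 0, 0]], [0.5, [0.6, -3, 0], [0, 0, 0]], [0.5, [0.8, -4, 0], [0, 0, 0]], [0.5, [1.0, -4.8, 0], [0, 0, 0]], [0.5, [1.0, -4.8, 0], [0, 0, 0]]]'

```text
time: 17.9
tool_pos: [0.5507, -0.0697, 0.0454]
ee_rot: [2.881, -0.001, 0.184]
wrist_force: [1.9, -1.8, -4.7]
width: 0.0154
```

Emit:
play_rows --rows '[[0.5, [0.1, -0.3, 0], [0, 0, 0]], [0.5, [0.1, -0.6, 0], [0, 0, 0]], [0.5, [0.2, -0.9, 0], [0, 0, 0]], [0.5, [0.2, -0.9, 0], [0, 0, 0]], [0.5, [0.2, -0.9, 0], [0, 0, 0]]]'

```text
time: 18.32
tool_pos: [0.5525, -0.0765, 0.0454]
ee_rot: [2.882, -0.001, 0.186]
wrist_force: [1.6, 0.4, -3.1]
width: 0.0149
```

Emit:
play_rows --rows '[[0.5, [0.1, -0.3, 0], [0, 0, 0]], [0.5, [0.1, -0.6, 0], [0, 0, 0]], [0.5, [0.1, -0.6, 0], [0, 0, 0]], [0.5, [0.1, -0.6, 0], [0, 0, 0]]]'

```text
time: 18.65
tool_pos: [0.5537, -0.0783, 0.0452]
ee_rot: [2.89, -0.003, 0.186]
wrist_force: [0.4, 10.9, -0.9]
width: 0.015
```

Emit:
play_rows --rows '[[0.5, [0.1, -0.4, 0], [0, 0, 0]], [0.5, [0.1, -0.5, 0], [0, 0, 0]], [0.5, [0.1, -0.5, 0], [0, 0, 0]], [0.5, [0.1, -0.5, 0], [0, 0, 0]]]'

```text
time: 18.98
tool_pos: [0.5551, -0.0783, 0.0451]
ee_rot: [2.899, -0.006, 0.187]
wrist_force: [-0.8, 22.9, 0.9]
width: 0.0151
```

Emit:
play_rows --rows '[[0.5, [-0.1, 0.6, 0], [0, 0, 0]], [0.5, [-0.1, 0.6, 0], [0, 0, 0]], [2.5, [-0.1, 0.6, 0], [0, 0, 0]], [4.2, [-0.1, 0.6, 0], [0, 0, 0]], [4.2, [-0.1, 0.7, 0], [0, 0, 0]], [4.2, [-0.1, 0.7, 0], [0, 0, 0]]]'

```text
time: 19.48
tool_pos: [0.5537, -0.0812, 0.0462]
ee_rot: [2.881, -0.001, 0.185]
wrist_force: [0.4, 0.6, -0.3]
width: 0.0384
```

Emit:
play_rows --rows '[[4.2, [-0.1, 0.6, 2], [0, 0, 0]], [4.2, [-0.2, 1.2, 4.5], [0, 0, 0]], [4.2, [-0.4, 2.3, 8.5], [0, 0, 0]], [4.2, [-0.5, 3.2, 12], [0, 0, 0]], [4.2, [-1, 7, 14], [0, 0, 0]], [4.2, [-1, 10, 16], [0, 0, 0]], [4.2, [-1, 12, 17], [0.255, 0.049, 0]], [4.2, [-1, 12, 17], [0.255, 0.049, 0]]]'

```text
time: 20.15
tool_pos: [0.545, 0.0458, 0.2205]
ee_rot: [3.137, -0.009, 0.196]
wrist_force: [0.4, -0.4, -0.5]
width: 0.042
```

```bash
python3 - <<'E'
from fit import *
o=get_obs(); print(o['tool_pos'],o['ee_rot'],o['wrist_force'])
w=cam('wrist'); sd=cam('side')
a=w['pixels'][:,:,::-1]; b=sd['pixels'][:,:,::-1]
cv2.imwrite('pics/f.png',np.hstack([cv2.resize(a,(480,360)),cv2.resize(b[150:340,200:420],None,fx=360/190,fy=360/190)])[:, :800])
E
```

```text
[0.54503306 0.04578391 0.22054846] [ 3.13735397 -0.00895453  0.19577202] [ 0.43500247 -0.42904334 -0.47820254]
```

View pics/f.png

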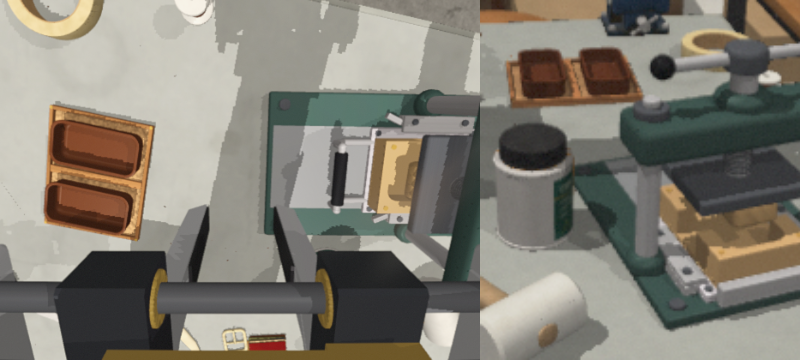

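The mould is back under the plug and both shells lie flat in the tray. The tin and mallet look undisturbed.

```bash
python3 -c "
from bench import *
print(close_job())"
```

```text
the job is handed in; nothing more can be done
None
```

I finished the job and handed it in after about 20 s of the 64 s allowed. The hand-in reported no verdict.

**What I did:** I drew the mould out about 114 mm by its handle and lifted the shell out by its sides. I lowered the shell into the free lane until I felt light contact (about 3 N), then released it. I then pushed the empty mould back between the guides, let go of the handle and moved the arm clear.

**Last checks:**
- **Shell:** it lies open side up and looks flat in the lane. It sits nearer the end of the lane closest to the press, about 2–3 mm from that edge.
- **Mould:** it met a hard stop. The push force rose from 11 to 23 N with no further movement. It stopped about 1 mm further in than where I first gripped it. The final picture shows it under the plug, but I didn't measure its position after letting go.
- **Other things:** the finished shell, tin and mallet look undisturbed in the final pictures. I didn't check the spool specifically at the end.
- **Forces:** the highest wrist force reading was about 23 N, against the 120 N limit.

None of the checks failed. The camera estimates of position disagreed by a few millimetres. The largest gaps were about 6 mm for the free lane and 5 mm for the mould handle, and I corrected both from closer views.

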